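Comb loose shaft pins into a grooved tray

TASK

Two steel pins lie askew on the grooved tray. Take the wide hand rake (not the small one), set its teeth on the flat end of the tray behind the pins and comb it over the tray towards the end wall, until each pin lies down in a groove of its own. Do not touch the pins with the gripper; at the end stand the rake on its teeth on the bench, clear of the tray.

Things in the scene. Friction and masses are not known exactly. Their poses are not given: they have to be found in the camera images.
- rake: Wide hand rake, 400 g, standing on its teeth on the bench left or right of the tray. Origin level with the tooth tips, under its middle, z up. Back 120 mm (x) by 34 mm (y), z 28-40 mm; below it two rows of six 8 mm teeth, rows along x at y = -12 and +12 mm, x -50 to 50. Black grip plate 80 mm (x) by 18 mm (y), z 40-87 mm: pinch across y. The small rake (back 50 mm) is not for this job.
- tray: Fixed dark steel tray, 148 (x) by 235 mm (y). Origin on the bench under its middle. Flat deck 26 mm high from the open end y = -115 to 26 mm; then 3 grooves along x, 24 wide, 20 deep, centred y = 38, 70, 102 mm, ridges level with the deck. Side walls (136 mm between) and end wall (inner face y = 114) rise to 38 mm. Comb towards +y, rake x parallel to tray x, tips about 3 mm above the deck.
- pin_a: Loose round steel pin, 18 mm diameter, 100 mm long, 200 g; rolls freely. Origin at its middle on its axis, which is its x. Starts on the flat deck, middle near tray y = -27 mm (within 6 mm), turned up to 0.5 rad from the grooves; tray y below -75 mm is free for the rake. Lying in a groove its axis is 15 mm above the bench, its top 2 mm below the deck.
- pin_b: A second pin like the first. Starts lying across the ridges of the grooves, middle near tray y = 62 mm, turned 0.65 to 0.85 rad from them.
Things that resemble listed ones, but are neither listed nor needed, are in the scene too. Leave any brown or green look-alike of the pin_b alone. Leave any brown look-alike of the rake alone.

How it is judged:
By the outcome, as a careful person would: the job done as asked, in the order asked, and still so for the second after the job is handed in, with the robot touching nothing.
It also fails if it takes over 64 s, if anything falls off the work surface, if the arm or the gripper's body presses on something with over 40 N, if the wrist force passes 120 N, or if a joint passes its speed limit or range.

ROBOT

A 6-joint arm with a two-finger parallel gripper is mounted at the origin on the work surface. World frame = base frame: x ahead of the robot, y to its left, z up, the work surface at z = 0. Lengths are in m, angles in rad, forces in N, time in s.
With the tool pointing down it reaches from about 0.4 to 0.825 m from the base axis. Payload 7 kg.
Tool frame: the origin (TCP) lies midway between the tips of the shut fingers; the grasp point (between the pads) lies 19 mm behind it; y points along the fingers, z is the direction in which the jaws open and shut, and the axes are right-handed (so a half turn about y gives the same grasp; the last joint's range is limited). The gripper opens to 88 mm and grips with 3 to 60 N. Pads are 19 mm wide; open, the fingers measure 130 mm over their backs; the gripper's body (78 mm by 193 mm) begins 47 mm behind the grasp point.
Start: joints at [1.571, 0.359, 0.012, 0, -1.224, -0.288], TCP at [0.192, 0.647, 0.227] pointing down, gripper open.
Joint ranges: [-3.07, 3.07], [-1.43, 2.12], [-1.02, 1.25], [-3.03, 1.67], [-3.05, -0], [-3.03, 3.03]. Speed limits (rad/s): [2.39, 2.39, 3.01, 3.14, 3.14, 3.14].

INTERFACE

Orientations are given as [roll, pitch, yaw] about the fixed x, y, z axes, in that order (R = Rz(yaw) Ry(pitch) Rx(roll)).
In Python, from station import arm gives the robot as it stands.
- The arm moves only by the tool move_arm, never from a script. Its argument "deltas" is a list of rows, each an object with "dp": the shift along the tool's x, y, z in mm, a list of three; "rotation": the turn, a rotation vector about the tool's x, y, z in degrees, a list of three. A call has 1 to 5 rows; each row shifts and turns the pose as measured when the row begins, along the tool's axes as they then stand; what a row does not reach is not made up. A row lasts 1/12 s, in which the tool goes at most 41.7 mm and 7.16 degrees, less where a joint would pass 70% of its speed; a pose out of reach is approached as far as the arm can. A call is refused whole if a number of a shift passes 41.7 or a number of a turn 7.16, either way. A call with a gripper value outside its range is refused whole. "jaw" is the closure in counts, from 0 (fully open) to 255 (shut), set as the call begins (left out, the last holds). The fingers move at their own pace and stop on an object; "squeeze" is the grip in N (left out, the last holds). Time passes only in rows, so rows that do not move let the fingers close. It gives the time, the measured TCP pose, the force and the opening at its end, in the units of the state.
- arm.get_state(): the state, without advancing time (a new reading comes with each control period).
- arm.grab_frame(name): name is "side" or "top" or "wrist"; returns a dict with "pixels" (420x560x3 uint8, red, green, blue), "z_map" (420x560 float32, m along the optical axis (not along the pixel's ray), 0 where there is no reading), "fx", "fy", "cx", "cy" (pixels), "cam_to_world" (4x4, takes a point from camera to world coordinates); the wrist camera has in their place "mount" (4x4, takes a point from camera to tool coordinates, whose origin is the TCP and whose axes are the tool frame's). Camera axes: x right, y down, z forward; pixel columns grow to the right and rows downward; lengths in m; the calibration is good to about 2 mm. The wrist camera is an equidistant fisheye: a pixel r from the principal point sees the ray r / f radians off the axis. A picture is of the moment at which its call begins: read the wrist's pose just before it.
- arm.job_done(): hands the job in, once; it reports no verdict.
The state is a dict: "t": time; "q": joint angles; "qd": joint speeds; "joint_efforts": joint torques, N m; "eef_pos": TCP position; "ee_rot": TCP orientation; "force": force on the tool from outside, world axes, zero at the start; "moment": the same for the moment, N m; "width": finger opening in m.
Only numpy, scipy, OpenCV 4.12 (cv2) and the standard library are available. Lean on these libraries where they do the work, as an engineer would, in place of code of your own. Each camera call takes 0.05 s, during which the arm holds its last target.

## Working session

There is one attempt and no reset: what is moved stays moved. The work goes in short steps, Python scripts to look and compute and a tool call to move; the robot and the scene stay as the last step left them, time stands still between calls to the robot, and variables do not carry over. Pictures are saved under pics/ and viewed, and the job is handed in when it is done.

Besides the shell and the picture viewer there is one more tool, called after "Call:" as name([rows], argument=value, ...), one row to a line, values as JSON. move_arm: Moves the arm, as the interface text tells. Its arguments: {"type":"object","properties":{"deltas":{"type":"array","items":{"type":"object","properties":{"dp":{"type":"array","items":{"type":"number"}},"rotation":{"type":"array","items":{"type":"number"}}}}},"jaw":{"type":"number"},"squeeze":{"type":"number"}},"required":["deltas"]}

```bash
ls; mkdir -p pics
python3 - <<'E'
from station import arm
import cv2,numpy as np
s=arm.get_state();print(s)
for n in("top","side"):
    f=arm.grab_frame(n)
    np.savez(f"{n}0.npz",**f)
    cv2.imwrite(f"pics/{n}0.png",f["pixels"][:,:,::-1])
    print(n,f["fx"],f["cx"],f["cam_to_world"])
E
```

```text
pics
{'t': 0.0, 'q': array([ 1.57114565e+00,  3.59361855e-01,  1.10791926e-02, -3.56698277e-04,
       -1.22409775e+00, -2.88079339e-01]), 'qd': array([-1.95067519e-03, -2.76190026e-04, -5.94218256e-04,  6.12967359e-04,
       -3.15654546e-06, -7.33592534e-04]), 'joint_efforts': array([-1.24635430e-03, -5.82716024e+01,  2.93052703e+01,  6.99711710e+00,
        6.86164465e-03, -1.74298307e-04]), 'eef_pos': array([0.19144724, 0.64677911, 0.22564654]), 'ee_rot': array([-1.56918224e+00,  1.28596695e-04,  2.85374127e+00]), 'force': array([ 0.86646181,  0.27128181, -0.11449101]), 'moment': array([0.00890856, 0.00172253, 0.04693663]), 'width': 0.08769268349988359}
top 498.6348271854179 281.96213414992724 [[-2.75142484e-02 -9.88207260e-01  1.50629938e-01  4.09577838e-01]
 [-9.99621322e-01  2.71363227e-02 -4.56428720e-03  5.98939793e-02]
 [ 4.22919155e-04 -1.50698480e-01 -9.88579683e-01  1.09799635e+00]
 [ 0.00000000e+00  0.00000000e+00  0.00000000e+00  1.00000000e+00]]
side 474.38258666931466 285.4460332911444 [[-0.97172516 -0.16229879  0.17149143  0.38566308]
 [-0.23531658  0.72535099 -0.64690962  0.74395641]
 [-0.01939883 -0.66897313 -0.7430334   0.87172787]
 [ 0.          0.          0.          1.        ]]
```

View pics/top0.png

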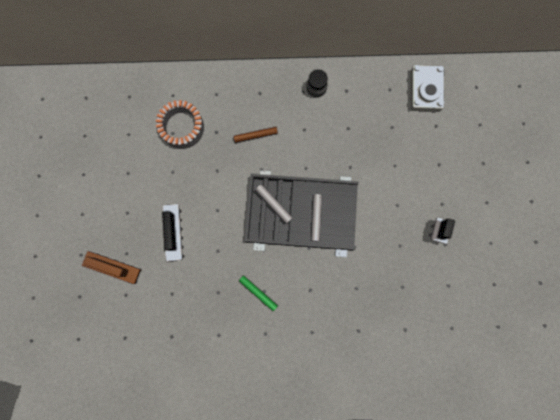

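View pics/side0.png

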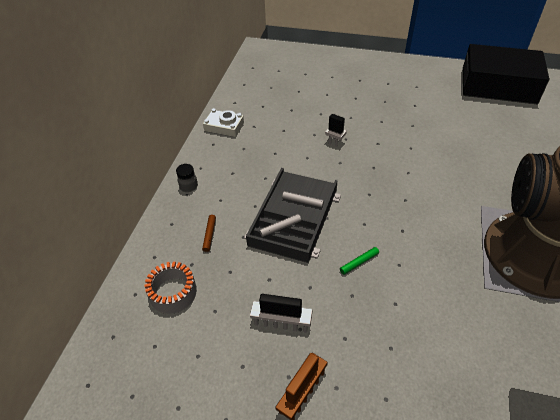

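The top view shows:
- **Wide rake:** silver back and black grip at about (172,232).
- **Not the rake I want:** the small rake at (442,230) and a brown look-alike at (110,267).
- **Tray:** centre about (302,213), grooves and end wall on its left, which is world +y.
- **Steel pins:** (317,217) on the deck and (273,203) over the ridges.
- **Pin look-alikes to leave alone:** brown (255,134) and green (258,293).

I choose the silver wide rake at (172,232).

```bash
cat > h.py <<'E'
import numpy as np,cv2
from scipy.spatial.transform import Rotation as R
def cloud(f):
    z=f["z_map"];h,w=z.shape
    u,v=np.meshgrid(np.arange(w),np.arange(h))
    P=np.stack([(u-f["cx"])/f["fx"]*z,(v-f["cy"])/f["fy"]*z,z],-1)
    T=f["cam_to_world"];return P@T[:3,:3].T+T[:3,3]
def rect(p):
    (c,s,a)=cv2.minAreaRect((p[:,:2]*1000).astype(np.float32));return np.round(c,1),np.round(s,1),round(a,1)
E
python3 - <<'E'
from h import *
f=dict(np.load("top0.npz"));P=cloud(f);px=f["pixels"].astype(int)
g=px.sum(-1)
def reg(u0,u1,v0,v1,m):
    M=np.zeros(g.shape,bool);M[v0:v1,u0:u1]=1;M&=m;return P[M],M
Z=P[...,2]
print("bench z",np.median(Z[300:400,300:500]))
for nm,b in dict(rake=(155,190,195,270),small=(425,465,210,255),tray=(235,370,165,260)).items():
    p,_=reg(*b,Z>0.012);print(nm,rect(p),np.percentile(p[:,2],[1,50,90,99]))
p,M=reg(155,190,195,270,(Z>0.07));print("grip",rect(p),len(p))
p,M=reg(155,190,195,270,(Z>0.02)&(Z<.06));print("back",rect(p),len(p))
p,M=reg(240,365,170,255,(Z>0.033)&(Z<.043)&(g<200));print("walls",rect(p),len(p))
for nm,b in dict(a=(305,328,185,248),b=(250,298,178,228)).items():
    p,M=reg(*b,(g>330));print("pin",nm,rect(p),len(p),np.percentile(p[:,2],[5,50,95]))
c=cv2.resize(f["pixels"][160:280,150:370,::-1],None,fx=3.6,fy=3.6,interpolation=cv2.INTER_CUBIC)
cv2.imwrite("pics/crop0.png",c)
E
```

```text
bench z 0.0014805272544515802
rake (array([460. , 212.4]), array([302.7, 107.6]), 52.1) [0.01805779 0.04737699 0.08911883 1.09799635]
small (array([ 449.2, -124. ]), array([ 57.7, 371.9]), 21.0) [0.01995189 0.06268251 0.08981702 1.09799635]
tray (array([525.4,  17.1]), array([236.5, 238.3]), 85.0) [0.01457479 0.02853303 0.04265943 0.0489565 ]
grip (array([459.1, 198.3]), array([285.2,  71. ]), 56.4) 421
back (array([521.5, 291.8]), array([119.8,  34.7]), 3.9) 549
walls (array([557.5,  18.2]), array([221.8, 143.3]), 84.0) 101
pin a (array([545.8, -19.2]), array([ 17.2, 102.8]), 85.0) 332 [0.03628086 0.04408961 0.04739788]
pin b (array([580.8,  75.8]), array([107.3,  15.9]), 41.1) 322 [0.0392853  0.04394466 0.04754621]
```

View pics/crop0.png

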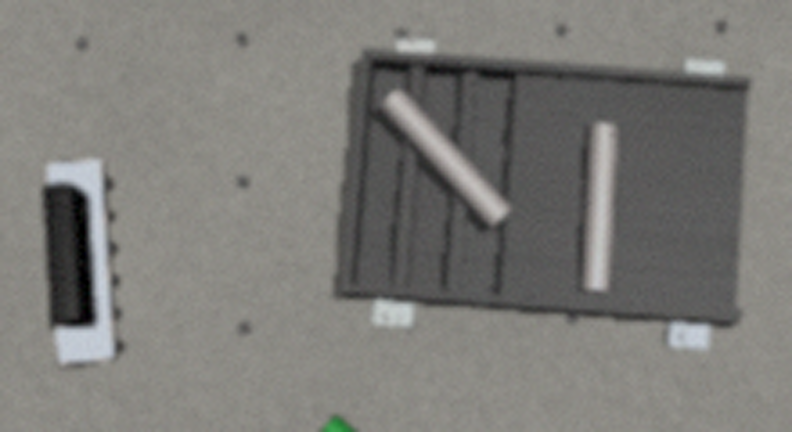

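The crop confirms it: the wide silver rake with a six-tooth row is at crop (80,262), and the tray's flat end is on the right. Next I fit the tray pose.

Run:
```python
from h import *
from scipy.optimize import minimize
f=dict(np.load("top0.npz"));P=cloud(f);px=f["pixels"].astype(int)
hsv=cv2.cvtColor(f["pixels"],cv2.COLOR_RGB2HSV)
g=px.sum(-1);zz=f["z_map"]
T=f["cam_to_world"]
def uv(p):
    c=(p-T[:3,3])@T[:3,:3];return c[:,:2]/c[:,2:]*[f["fx"],f["fy"]]+[f["cx"],f["cy"]]
# tray dark mask
m=((g<230)).astype(np.uint8);m[:, :235]=0;m[:,372:]=0;m[:165]=0;m[262:]=0
m=cv2.morphologyEx(m,cv2.MORPH_CLOSE,np.ones((5,5)))
m=cv2.morphologyEx(m,cv2.MORPH_OPEN,np.ones((5,5)))
print(m.sum())
def poly(q,z):
    x,y,a=q;c=np.array([[-74,-117],[74,-117],[74,118],[-74,118]])/1000.
    Rm=np.array([[np.cos(a),-np.sin(a)],[np.sin(a),np.cos(a)]])
    return uv(np.c_[c@Rm.T+[x,y],np.full(4,z)])
def poly3(q,off=0):
    out=np.zeros(m.shape,np.uint8)
    pts=np.vstack([poly(q,.038),poly(q,0.0)]) # hull
    h=cv2.convexHull(pts.astype(np.float32)).reshape(-1,2)
    cv2.fillPoly(out,[np.round(h*16).astype(np.int32)],1,shift=4);return out
best=min((( (poly3(q)!=m).sum()),q) for q in [(x,y,a) for x in np.arange(.54,.58,.002) for y in np.arange(0,.04,.002) for a in np.radians(np.arange(-8,0.1,.5))])
print(best[0],best[1][:2],np.degrees(best[1][2]))
q=best[1]
# depth-based walls
Z=P[...,2];Zm=cv2.medianBlur(P[...,2].astype(np.float32),3)
def tr(p):
    d=p[:,:2]-q[:2];c,s=np.cos(q[2]),np.sin(q[2]);return np.c_[d@[c,s],d@[-s,c]]*1000
for nm,b in dict(a=(305,328,185,248),b=(250,298,178,228),rake=(155,190,195,270)).items():
    M=np.zeros(g.shape,bool);M[b[2]:b[3],b[0]:b[1]]=1;M&=g>330
    if nm=="rake":M&=(Z>.02)&(Z<.06)
    t=tr(P[M]);print(nm,cv2.minAreaRect(t.astype(np.float32)), t.min(0),t.max(0))
print("deck z",np.median(Z[200:235,330:350]))
v=f["pixels"].copy();cv2.polylines(v,[poly(q,.038).round().astype(int)],1,(255,0,0));
e=P.copy()
cv2.imwrite("pics/fit.png",cv2.resize(v[160:270,150:370,::-1],None,fx=3.6,fy=3.6))
```

```text
645
7052 (np.float64(0.562), np.float64(0.004)) -1.5000000000000002
a ((-15.571746826171875, -23.589567184448242), (17.16936492919922, 102.79642486572266), 86.50186157226562) [-66.54786839 -33.6928283 ] [ 35.42203444 -12.25811379]
b ((16.877199172973633, 72.28145599365234), (107.32453918457031, 15.8727445602417), 42.61469650268555) [-26.03537252  31.85724546] [ 60.01813492 105.02749195]
rake ((-48.015403747558594, 286.648681640625), (119.77247619628906, 34.73933029174805), 5.418007850646973) [-108.07125838  264.64304401] [ 11.85175304 308.96682064]
deck z 0.027769557410040613
```

View pics/fit.png

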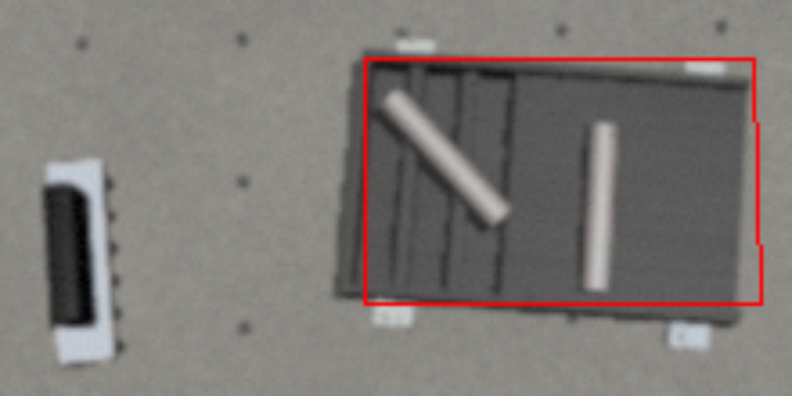

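The mask threshold was wrong and the red outline misses the tray. I'll adjust it and refit.

Run:
```python
from h import *
from scipy.optimize import minimize
f=dict(np.load("top0.npz"));P=cloud(f);g=f["pixels"].astype(int).sum(-1)
print("tray",np.median(g[200:235,330:350]),"bench",np.median(g[270:300,300:350]))
th=(np.median(g[200:235,330:350])+np.median(g[270:300,300:350]))/2
m=np.zeros(g.shape,np.uint8);m[165:262,235:372]=(g<th)[165:262,235:372]
for b in ((305,328,185,248),(250,298,182,228)):
    s=np.s_[b[2]:b[3],b[0]:b[1]];m[s]|=(g[s]>330)
m=cv2.morphologyEx(m,cv2.MORPH_OPEN,np.ones((4,4)));m=cv2.morphologyEx(m,cv2.MORPH_CLOSE,np.ones((5,5)))
n,l,st,_=cv2.connectedComponentsWithStats(m);m=(l==1+np.argmax(st[1:,4])).astype(np.uint8);print(m.sum())
T=f["cam_to_world"]
def uv(p):
    c=(p-T[:3,3])@T[:3,:3];return c[:,:2]/c[:,2:]*[f["fx"],f["fy"]]+[f["cx"],f["cy"]]
def poly(q,z,c=np.array([[-74,-117],[74,-117],[74,118],[-74,118]])/1000.):
    x,y,a=q;Rm=np.array([[np.cos(a),-np.sin(a)],[np.sin(a),np.cos(a)]])
    return uv(np.c_[c@Rm.T+[x,y],np.full(len(c),z)])
S=4
def cost(q):
    q=(q[0],q[1],q[2])
    out=np.zeros((m.shape[0]*S,m.shape[1]*S),np.uint8)
    h=cv2.convexHull(np.vstack([poly(q,.038)[[2,3]],poly(q,.026),poly(q,0)]).astype(np.float32)).reshape(-1,2)
    h=(h+.5)*S-.5
    cv2.fillPoly(out,[np.round(h*16).astype(np.int32)],255,shift=4)
    o=cv2.resize(out,(m.shape[1],m.shape[0]),interpolation=cv2.INTER_AREA)/255.
    return np.abs(o-m).sum()
r=minimize(cost,[.56,.018,-.07],method="Nelder-Mead",options=dict(initial_simplex=[[.55,.01,-.07],[.57,.01,-.07],[.56,.03,-.05],[.56,.02,-.1]]))
q=r.x;print(r.fun,q[:2],np.degrees(q[2]))
Z=P[...,2]
def tr(p):
    d=p[:,:2]-q[:2];c,s=np.cos(q[2]),np.sin(q[2]);return np.c_[d@[c,s],d@[-s,c]]*1000
for nm,b in dict(a=(305,328,185,248),b=(250,298,178,228)).items():
    M=np.zeros(g.shape,bool);M[b[2]:b[3],b[0]:b[1]]=1;M&=g>330
    t=tr(P[M]);print(nm,cv2.minAreaRect(t.astype(np.float32)), t.min(0),t.max(0))
v=cv2.resize(f["pixels"],None,fx=4,fy=4)
k=lambda p:((p+.5)*4).round().astype(int)
cv2.polylines(v,[k(poly(q,.026))],1,(255,0,0));
for y in(26,50,58,82,90,114):cv2.polylines(v,[k(poly(q,.026,np.array([[-68,y],[68,y]])/1000))],0,(0,255,0))
cv2.imwrite("pics/fit2.png",v[640:1060,920:1500,::-1])
```

```text
tray 272.0 bench 412.0
7757
240.39607843137253 [0.55755564 0.01167051] -5.191109594035813
a ((-8.900653839111328, -31.780029296875), (102.79641723632812, 17.16936683654785), 0.19296784698963165) [-60.31938382 -40.4188827 ] [ 42.51429329 -23.06539532]
b ((17.309040069580078, 65.98109436035156), (107.32453155517578, 15.872749328613281), 46.30581283569336) [-23.47251896  23.36857197] [ 58.27684329 101.05722038]
```

View pics/fit2.png

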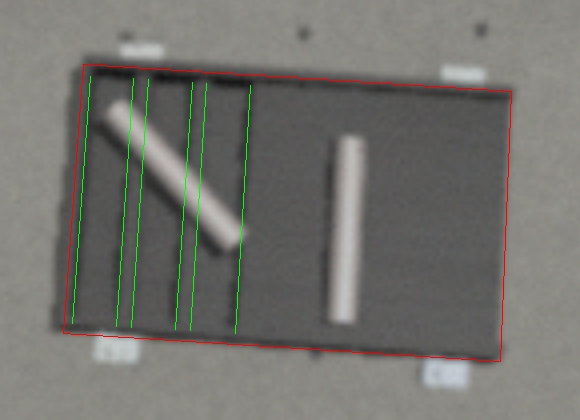

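The fit now agrees with the ridges and edges. Tray is at about (0.558, 0.012), turned −5.2°. Rake is at about (0.5215, 0.292), turned 3.9°. Next I write a planning helper and go above the rake.

```bash
cat >> h.py <<'E'
def rot(s):return R.from_euler("xyz",s["ee_rot"]).as_matrix()
def want(yaw):return (R.from_euler("z",yaw)*R.from_euler("x",-90,degrees=True)).as_matrix() if False else (R.from_euler("z",yaw,degrees=True)*R.from_euler("x",-90,degrees=True)).as_matrix()
def plan(s,pos,yaw):
    "remaining shift in present tool axes (mm), in final tool axes, and rotvec (deg, tool)"
    A=rot(s);B=want(yaw);d=(np.array(pos)-s["eef_pos"])*1000
    print("t",round(s["t"],2),"pos",(s["eef_pos"]*1000).round(1),"rpy",np.degrees(s["ee_rot"]).round(1),"F",s["force"].round(1),"w",round(s["width"]*1000,1))
    print("shift now-axes",(A.T@d).round(1),"final-axes",(B.T@d).round(1),"|d|",np.linalg.norm(d).round(1),"rotvec",R.from_matrix(A.T@B).as_rotvec(degrees=True).round(2))
E
python3 - <<'E'
from h import *
from station import arm
plan(arm.get_state(),[.5215,.292,.20],183.9)
E
```

```text
t 0.1 pos [191.5 646.8 225.7] rpy [-89.9   0.  163.5] F [-0.3 -0.3 -0.1] w 87.7
shift now-axes [-417.1   26.2  246.5] final-axes [-305.1   25.7  376.4] |d| 485.2 rotvec [-9.000e-02 -2.039e+01  1.000e-02]
```

Call:
move_arm([
  {"dp": [-25,2,15],"rotation": [0,-6.8,0]},
  {"dp": [-24,2,20],"rotation": [0,-6.8,0]},
  {"dp": [-24,2,26],"rotation": [0,-6.8,0]},
  {"dp": [-25,2,31],"rotation": [0,0,0]},
  {"dp": [-25,2,31],"rotation": [0,0,0]},
], jaw=0)

```text
t: 0.52
eef_pos: [0.3072, 0.5165, 0.2115]
ee_rot: [-1.565, -0.002, -3.049]
force: [0.6, -0.0, 0.4]
width: 0.0875
```

Run:
```python
from h import *
from station import arm
plan(arm.get_state(),[.5215,.292,.20],183.9)
```

```text
t 0.52 pos [307.2 516.5 211.5] rpy [-8.970e+01 -1.000e-01 -1.747e+02] F [ 0.6 -0.   0.4] w 87.5
shift now-axes [-192.6   12.4  243.3] final-axes [-198.5   11.5  238.6] |d| 310.6 rotvec [-0.31  1.42  0.11]
```

Call:
move_arm([
  {"dp": [-26,1,32]},
  {"dp": [-26,1,32]},
  {"dp": [-26,1,32]},
  {"dp": [-26,1,32]},
  {"dp": [-26,1,32],"rotation": [0,1.4,0]},
])

```text
$.deltas[0]: bad value
```

Run:
```python
from h import *
from station import arm
plan(arm.get_state(),[.5215,.292,.20],183.9)
```

```text
t 0.52 pos [307.2 516.5 211.5] rpy [-8.970e+01 -1.000e-01 -1.747e+02] F [ 0.6 -0.   0.4] w 87.5
shift now-axes [-192.6   12.4  243.3] final-axes [-198.5   11.5  238.6] |d| 310.6 rotvec [-0.31  1.42  0.11]
```

Call:
move_arm([
  {"dp": [-26,1,32],"rotation": [0,0,0]},
  {"dp": [-26,1,32],"rotation": [0,0,0]},
  {"dp": [-26,1,32],"rotation": [0,0,0]},
  {"dp": [-26,1,32],"rotation": [0,0,0]},
  {"dp": [-26,1,32],"rotation": [0,1.4,0]},
])

```text
t: 0.93
eef_pos: [0.451, 0.3651, 0.2056]
ee_rot: [-1.563, -0.004, -3.07]
force: [0.1, 1.5, -0.6]
width: 0.0877
```

Run:
```python
from h import *
from station import arm
plan(arm.get_state(),[.5215,.292,.20],183.9)
```

```text
t 0.93 pos [451.  365.1 205.6] rpy [ -89.6   -0.2 -175.9] F [ 0.1  1.5 -0.6] w 87.7
shift now-axes [-65.1   6.   77.9] final-axes [-65.4   5.6  77.7] |d| 101.7 rotvec [-0.44  0.23  0.22]
```

Call:
move_arm([
  {"dp": [-26,2,32],"rotation": [0,0,0]},
  {"dp": [-24,2,27],"rotation": [0,0,0]},
  {"dp": [-10,1,14],"rotation": [-0.4,0,0.2]},
  {"dp": [0,0,0],"rotation": [0,0,0]},
])

```text
t: 1.27
eef_pos: [0.5206, 0.2876, 0.1994]
ee_rot: [-1.568, -0.002, -3.077]
force: [0.1, 0.8, -0.5]
width: 0.0878
```

Run:
```python
from h import *
from station import arm
s=arm.get_state()
plan(s,[.5215,.292,.20],183.9)
f=arm.grab_frame("wrist");np.savez("w1.npz",**f,pos=s["eef_pos"],rot=rot(s))
print(f["mount"],f["fx"])
cv2.imwrite("pics/w1.png",f["pixels"][:,:,::-1])
f=arm.grab_frame("top");cv2.imwrite("pics/top1.png",f["pixels"][:,:,::-1])
```

```text
t 1.27 pos [520.6 287.6 199.4] rpy [-8.980e+01 -1.000e-01 -1.763e+02] F [ 0.1  0.8 -0.5] w 87.8
shift now-axes [-1.2 -0.6 -4.3] final-axes [-1.2 -0.6 -4.3] |d| 4.5 rotvec [-0.16 -0.17  0.13]
[[-3.63919799e-04  9.59859817e-01  2.80479946e-01 -7.60734665e-02]
 [ 1.31141543e-04 -2.80479917e-01  9.59859885e-01 -1.58108878e-01]
 [ 9.99999925e-01  3.86094589e-04 -2.38053024e-05 -3.32994313e-04]
 [ 0.00000000e+00  0.00000000e+00  0.00000000e+00  1.00000000e+00]] 325.19226210127806
```

View pics/w1.png

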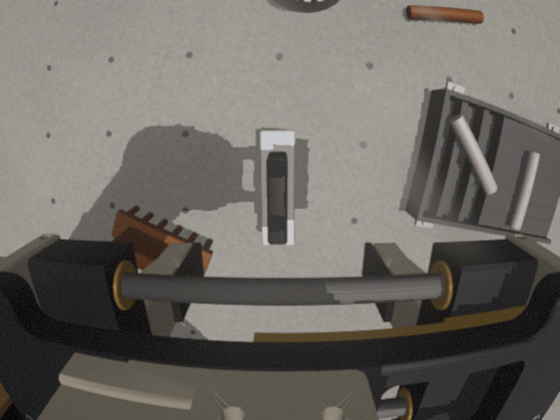

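The wrist view shows the wide rake's grip at (277,195), with its back spanning rows 132–245. The brown rake is left of it at (160,240), clear of the fingers. I measure the grip plate from this view.

```bash
cat >> h.py <<'E'
def wcloud(f,pos,Rm):
    z=f["z_map"];h,w=z.shape;u,v=np.meshgrid(np.arange(w),np.arange(h))
    a=(u-f["cx"])/f["fx"];b=(v-f["cy"])/f["fy"];r=np.hypot(a,b)+1e-9;k=np.tan(r)/r*z
    P=np.stack([a*k,b*k,z],-1);M=f["mount"];P=P@M[:3,:3].T+M[:3,3];return P@Rm.T+pos
E
python3 - <<'E'
from h import *
f=dict(np.load("w1.npz"));P=wcloud(f,f["pos"],f["rot"]);Z=P[...,2]
print("bench",np.median(Z[10:100,100:250]))
S=np.zeros(Z.shape,bool);S[115:235,245:310]=1
S[115:255,255:300]=1
ok=S&(f["z_map"]>0)
p=P[ok&(Z>.08)&(Z<.095)];print("grip top",rect(p),np.median(p[:,2]),len(p))
p=P[ok&(Z>.03)&(Z<.047)];print("back",rect(p),np.median(p[:,2]),len(p))
p=P[ok&(Z>.03)&(Z<.1)];print("all",rect(p),len(p))
E
```

```text
bench -0.00010066164513918008
grip top (array([520.6, 292.7]), array([79.2, 18. ]), 4.0) 0.08677562429790607 1841
back (array([520.6, 292.8]), array([118.2,  33.9]), 4.3) 0.039909534895622156 1915
all (array([520.6, 292.8]), array([118.2,  33.9]), 4.3) 3845
```

Call:
move_arm([
  {"dp": [0,30,-5],"rotation": [-0.2,-0.4,0.1]},
  {"dp": [0,35,0],"rotation": [0,0,0]},
  {"dp": [0,35,0],"rotation": [0,0,0]},
  {"dp": [0,0,0],"rotation": [0,0,0]},
])

```text
t: 1.7
eef_pos: [0.5189, 0.2992, 0.0998]
ee_rot: [-1.577, 0.005, -3.066]
force: [-1.4, -0.6, -1.5]
width: 0.0876
```

Run:
```python
from h import *
from station import arm
s=arm.get_state()
plan(s,[.5206,.2927,.049],184.1)
```

```text
t 1.7 pos [518.9 299.2  99.8] rpy [ -90.4    0.3 -175.6] F [-1.4 -0.6 -1.5] w 87.6
shift now-axes [-0.9 50.8  6.9] final-axes [-1.2 50.8  6.6] |d| 51.2 rotvec [ 0.35  0.25 -0.3 ]
```

Call:
move_arm([
  {"dp": [-1,0,6],"rotation": [0.3,0.2,-0.3]},
  {"dp": [0,20,0],"rotation": [0,0,0]},
  {"dp": [0,15,0],"rotation": [0,0,0]},
  {"dp": [0,0,0],"rotation": [0,0,0]},
])

```text
t: 2.03
eef_pos: [0.5208, 0.297, 0.0693]
ee_rot: [-1.572, 0.002, -3.063]
force: [0.3, -0.4, 0.0]
width: 0.0876
```

Run:
```python
from h import *
from station import arm
s=arm.get_state()
plan(s,[.5206,.2927,.049],184.1)
```

```text
t 2.03 pos [520.8 297.   69.3] rpy [-9.000e+01  1.000e-01 -1.755e+02] F [ 0.3 -0.4  0. ] w 87.6
shift now-axes [ 0.6 20.3  4.3] final-axes [ 0.5 20.3  4.3] |d| 20.8 rotvec [ 0.04  0.4  -0.14]
```

Call:
move_arm([
  {"dp": [0,12,4],"rotation": [0,0.4,-0.1]},
  {"dp": [0,8,2],"rotation": [0,0,0]},
  {"dp": [0,0,0],"rotation": [0,0,0]},
])

```text
t: 2.28
eef_pos: [0.5233, 0.2935, 0.0536]
ee_rot: [-1.575, 0.005, -3.068]
force: [-0.4, -0.2, -0.3]
width: 0.0878
```

Run:
```python
from h import *
from station import arm
s=arm.get_state()
plan(s,[.5206,.2927,.049],184.1)
```

```text
t 2.28 pos [523.3 293.5  53.6] rpy [ -90.2    0.3 -175.8] F [-0.4 -0.2 -0.3] w 87.8
shift now-axes [2.8 4.6 0.6] final-axes [2.8 4.6 0.6] |d| 5.4 rotvec [ 0.23  0.1  -0.31]
```

Call:
move_arm([
  {"dp": [3,4,0],"rotation": [0.2,0,-0.3]},
  {"dp": [0,0,0],"rotation": [0,0,0]},
  {"dp": [0,0,0],"rotation": [0,0,0]},
])

```text
t: 2.53
eef_pos: [0.5211, 0.2938, 0.0515]
ee_rot: [-1.572, 0.002, -3.068]
force: [0.2, 0.3, 0.4]
width: 0.0873
```

Call:
move_arm([
  {"dp": [0,0,0],"rotation": [0,0,0]},
  {"dp": [0,0,0],"rotation": [0,0,0]},
  {"dp": [0,0,0],"rotation": [0,0,0]},
  {"dp": [0,0,0],"rotation": [0,0,0]},
  {"dp": [0,0,0],"rotation": [0,0,0]},
], jaw=255, squeeze=20)

```text
t: 2.95
eef_pos: [0.5216, 0.2945, 0.053]
ee_rot: [-1.574, 0.003, -3.068]
force: [-0.1, 0.2, 0.2]
width: 0.0597
```

Call:
move_arm([
  {"dp": [0,0,0],"rotation": [0,0,0]},
  {"dp": [0,0,0],"rotation": [0,0,0]},
  {"dp": [0,0,0],"rotation": [0,0,0]},
  {"dp": [0,0,0],"rotation": [0,0,0]},
  {"dp": [0,0,0],"rotation": [0,0,0]},
], squeeze=50)

```text
t: 3.37
eef_pos: [0.5216, 0.2945, 0.053]
ee_rot: [-1.574, 0.003, -3.068]
force: [-1.0, -0.4, -0.4]
width: 0.0266
```

Run:
```python
from h import *
from station import arm
s=arm.get_state()
plan(s,[.5206,.2927,.049],184.1)
```

```text
t 3.37 pos [521.6 294.5  53. ] rpy [ -90.2    0.2 -175.8] F [-1.  -0.4 -0.4] w 26.6
shift now-axes [1.2 4.  1.7] final-axes [1.1 4.  1.7] |d| 4.5 rotvec [ 0.16  0.13 -0.2 ]
```

Call:
move_arm([
  {"dp": [0,2,1.5],"rotation": [0,0,0]},
  {"dp": [0,0,0],"rotation": [0,0,0]},
  {"dp": [0,0,0],"rotation": [0,0,0]},
  {"dp": [0,0,0],"rotation": [0,0,0]},
  {"dp": [0,0,0],"rotation": [0,0,0]},
])

```text
t: 3.78
eef_pos: [0.5218, 0.2929, 0.0508]
ee_rot: [-1.574, 0.003, -3.068]
force: [-0.1, -0.3, -0.1]
width: 0.0175
```

Call:
move_arm([
  {"dp": [0,0,0],"rotation": [0,0,0]},
  {"dp": [0,0,0],"rotation": [0,0,0]},
])

```text
t: 3.95
eef_pos: [0.5218, 0.2929, 0.0508]
ee_rot: [-1.574, 0.003, -3.068]
force: [-0.3, -0.0, 1.7]
width: 0.0179
```

Gripped, width 17.9 mm. With the tips on the bench the TCP is at z = 50.8 mm. Lift.

Call:
move_arm([
  {"dp": [0,-15,0],"rotation": [0,0,0]},
  {"dp": [0,-25,0],"rotation": [0,0,0]},
  {"dp": [0,-35,0],"rotation": [0,0,0]},
  {"dp": [0,-30,0],"rotation": [0,0,0]},
  {"dp": [0,-5,0],"rotation": [0,0,0]},
])

```text
t: 4.37
eef_pos: [0.5173, 0.2889, 0.1576]
ee_rot: [-1.564, -0.01, -3.07]
force: [0.8, 0.9, -2.3]
width: 0.0178
```

Run:
```python
from h import *
from station import arm
s=arm.get_state()
plan(s,[.549,-.083,.155],174.8)
f=arm.grab_frame("side");cv2.imwrite("pics/side2.png",f["pixels"][:,:,::-1])
```

```text
t 4.37 pos [517.3 288.9 157.6] rpy [ -89.6   -0.6 -175.9] F [ 0.8  0.9 -2.3] w 17.8
shift now-axes [ -5.1   4.9 373.2] final-axes [-65.3   2.6 367.5] |d| 373.3 rotvec [-0.41  9.31  0.52]
```

View pics/side2.png

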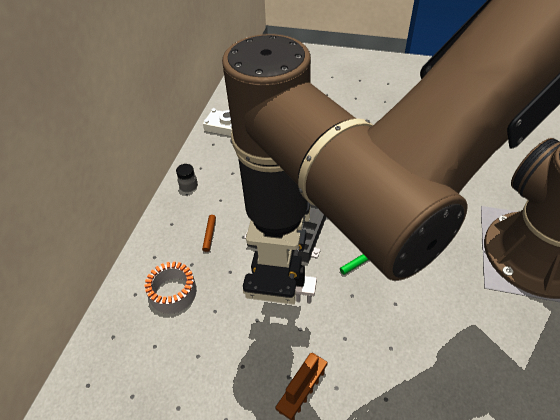

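The side view shows the rake held under the gripper at (300,285). Now carry it high over the tray to its flat end.

Call:
move_arm([
  {"dp": [0,0,15],"rotation": [-0.4,0,0.5]},
  {"dp": [0,0,25],"rotation": [0,1.5,0]},
  {"dp": [-1,0,32],"rotation": [0,1.5,0]},
  {"dp": [-2,0,35],"rotation": [0,1.5,0]},
  {"dp": [-3,0,35],"rotation": [0,1.5,0]},
])

```text
t: 4.83
eef_pos: [0.5233, 0.1459, 0.1482]
ee_rot: [-1.57, -0.009, 3.111]
force: [0.7, -0.8, -3.2]
width: 0.0176
```

Run:
```python
from h import *
from station import arm
s=arm.get_state()
plan(s,[.549,-.083,.155],174.8)
```

```text
t 4.83 pos [523.3 145.9 148.2] rpy [-90.   -0.5 178.2] F [ 0.7 -0.8 -3.2] w 17.6
shift now-axes [-32.6  -6.9 228. ] final-axes [-46.3  -6.8 225.6] |d| 230.4 rotvec [-0.05  3.44  0.51]
```

Call:
move_arm([
  {"dp": [-5,-2,35],"rotation": [0,1.2,0.5]},
  {"dp": [-7,-2,35],"rotation": [0,1.2,0]},
  {"dp": [-7,-2,35],"rotation": [0,1,0]},
  {"dp": [-7,-2,35],"rotation": [0,0,0]},
  {"dp": [-7,-2,35],"rotation": [0,0,0]},
])

```text
t: 5.25
eef_pos: [0.5353, -0.0419, 0.1479]
ee_rot: [-1.566, -0.015, 3.046]
force: [1.4, -0.4, -3.8]
width: 0.018
```

Run:
```python
from h import *
from station import arm
s=arm.get_state()
plan(s,[.549,-.083,.155],174.8)
```

```text
t 5.25 pos [535.3 -41.9 147.9] rpy [-89.7  -0.9 174.5] F [ 1.4 -0.4 -3.8] w 18.0
shift now-axes [-17.4  -7.2  39.6] final-axes [-17.4  -7.1  39.6] |d| 43.9 rotvec [-0.29 -0.26  0.86]
```

Call:
move_arm([
  {"dp": [-9,0,20],"rotation": [-0.3,-0.2,0.8]},
  {"dp": [-8,0,14],"rotation": [0,0,0]},
  {"dp": [0,0,3],"rotation": [0,0,0]},
  {"dp": [0,0,0],"rotation": [0,0,0]},
])

```text
t: 5.58
eef_pos: [0.5421, -0.0906, 0.1396]
ee_rot: [-1.569, -0.013, 3.04]
force: [-0.3, 1.0, -3.4]
width: 0.0179
```

Run:
```python
from h import *
from station import arm
s=arm.get_state()
plan(s,[.549,-.083,.09],174.8)
f=arm.grab_frame("wrist");np.savez("w3.npz",**f,pos=s["eef_pos"],rot=rot(s))
cv2.imwrite("pics/w3.png",f["pixels"][:,:,::-1])
f=arm.grab_frame("top");np.savez("t3.npz",**f);cv2.imwrite("pics/top3.png",f["pixels"][:,:,::-1])
```

```text
t 5.58 pos [542.1 -90.6 139.6] rpy [-89.9  -0.7 174.2] F [-0.3  1.  -3.4] w 17.9
shift now-axes [-6.7 49.5 -8.4] final-axes [-6.2 49.6 -8.2] |d| 50.7 rotvec [-0.08 -0.62  0.74]
```

View pics/w3.png

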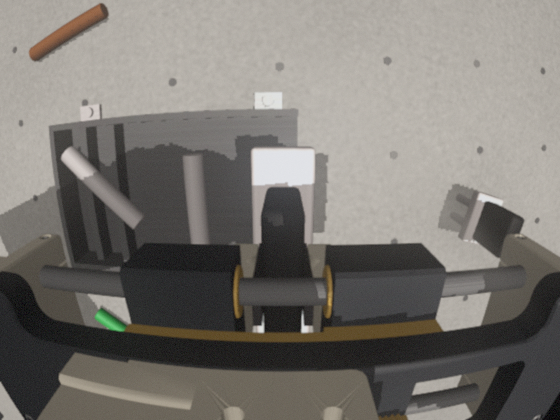

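View pics/top3.png

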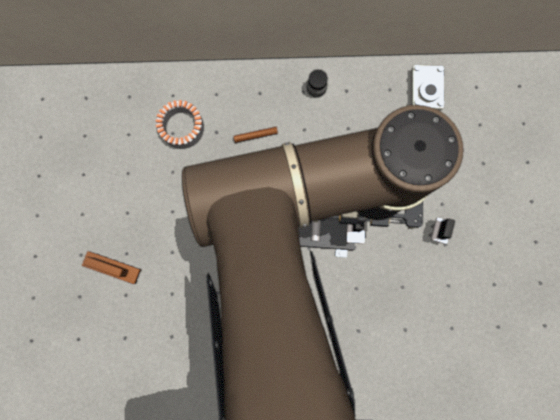

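The wrist view shows the rake at (283,200) above the flat end. Pin A is at (195,200), pin B at (103,188), and both are clear of the rake. The small rake at (490,220) is well away. I refine the tray pose from this depth view.

Run:
```python
from h import *
f=dict(np.load("w3.npz"));P=wcloud(f,f["pos"],f["rot"]);Z=P[...,2]
ok=f["z_map"]>0
print("bench",np.median(Z[60:90,120:400]))
def tr(p,q=(.5576,.0117,np.radians(-5.2))):
    d=p[...,:2]-q[:2];c,s=np.cos(q[2]),np.sin(q[2]);return np.stack([d@[c,s],d@[-s,c]],-1)*1000
t=tr(P)
m=ok&(np.abs(t[...,0])<100)&(np.abs(t[...,1])<140)
# deck height
d=m&(Z>.02)&(Z<.032)&(t[...,1]<0);print("deck",np.median(Z[d]))
# open-end edge as function of x
for x in range(40,72,6):
    k=d&(np.abs(t[...,0]-x)<2);print("x",x,"ymin",t[k][:,1].min().round(1) if k.any() else None)
w=m&(Z>.0345)&(Z<.041)
for y in range(-110,20,15):
    k=w&(np.abs(t[...,1]-y)<2)&(t[...,0]>50);print("y",y,"wall x",t[k][:,0].min().round(1) if k.any() else None,t[k][:,0].max().round(1) if k.any() else None)
for x in (-20,0,20,40):
    k=w&(np.abs(t[...,0]-x)<2)&(t[...,1]>100);print("x",x,"endwall y",(t[k][:,1].min().round(1),t[k][:,1].max().round(1)) if k.any() else None)
# rake back
k=ok&(Z>.12)&(Z<.14);k[:140]=0;k[250:]=0;k[:,:245]=0;k[:,325:]=0
p=t[k];print("rake back region",p.min(0),p.max(0),np.median(Z[k]))
# pins
for nm,b in dict(a=(180,210,150,240),b=(60,145,145,228)).items():
    M=np.zeros(ok.shape,bool);M[b[2]:b[3],b[0]:b[1]]=1;M&=(Z>.036)&(Z<.05)&(f["pixels"].astype(int).sum(-1)>270)
    print(nm,cv2.minAreaRect(t[M].astype(np.float32)),Z[M].max())
```

```text
bench -6.674036673932904e-05
deck 0.026021462597236263
x 40 ymin -115.7
x 46 ymin -115.8
x 52 ymin -115.9
x 58 ymin -115.8
x 64 ymin -115.9
x 70 ymin None
y -110 wall x 67.0 72.6
y -95 wall x 67.2 72.8
y -80 wall x 67.5 73.2
y -65 wall x 68.0 72.9
y -50 wall x 67.8 73.4
y -35 wall x 67.8 74.3
y -20 wall x 68.0 74.5
y -5 wall x 68.1 74.2
y 10 wall x 68.5 74.6
x -20 endwall y (np.float64(113.5), np.float64(119.8))
x 0 endwall y (np.float64(113.4), np.float64(119.4))
x 20 endwall y (np.float64(112.6), np.float64(120.1))
x 40 endwall y (np.float64(101.1), np.float64(119.3))
rake back region [  -3.07714809 -120.83186382] [ 52.37535199 -86.07068488] 0.1280655218854971
a ((1.4441070556640625, -29.438318252563477), (74.0469741821289, 16.645721435546875), 0.4185497760772705) 0.045415200708284226
b ((4.029268264770508, 65.50526428222656), (92.30799865722656, 79.29202270507812), 74.8603515625) 0.04579823967216365
```

Tray pose from this view is (0.5576, 0.0111) at about −5.7°, with the deck at 26.0 mm. Target before combing: TCP (0.549, −0.0845), yaw 174.3°, z = 0.080.

Call:
move_arm([
  {"dp": [-6,15,-6],"rotation": [0,0,0.7]},
  {"dp": [0,18,0],"rotation": [0,0,0]},
  {"dp": [0,0,0],"rotation": [0,0,0]},
])

```text
t: 5.93
eef_pos: [0.5486, -0.0816, 0.1056]
ee_rot: [-1.57, 0.001, 3.044]
force: [-1.7, -0.7, -4.5]
width: 0.0177
```

Run:
```python
from h import *
from station import arm
s=arm.get_state()
plan(s,[.549,-.0845,.0798],174.3)
```

```text
t 5.93 pos [548.6 -81.6 105.6] rpy [-9.000e+01  1.000e-01  1.744e+02] F [-1.7 -0.7 -4.5] w 17.7
shift now-axes [-0.6 25.8  2.9] final-axes [-0.7 25.8  2.9] |d| 26.0 rotvec [-0.04  0.09 -0.05]
```

Call:
move_arm([
  {"dp": [0,12,3],"rotation": [0,0,0]},
  {"dp": [0,8,0],"rotation": [0,0,0]},
  {"dp": [0,0,0],"rotation": [0,0,0]},
  {"dp": [0,0,0],"rotation": [0,0,0]},
])

```text
t: 6.27
eef_pos: [0.5481, -0.0814, 0.0857]
ee_rot: [-1.57, -0.0, 3.049]
force: [-0.2, -0.1, -3.6]
width: 0.0178
```

Run:
```python
from h import *
from station import arm
s=arm.get_state()
plan(s,[.549,-.0845,.0798],174.3)
```

```text
t 6.27 pos [548.1 -81.4  85.7] rpy [-89.9  -0.  174.7] F [-0.2 -0.1 -3.6] w 17.8
shift now-axes [-1.2  5.9  3. ] final-axes [-1.2  5.9  3. ] |d| 6.7 rotvec [-0.07  0.38  0.01]
```

Call:
move_arm([
  {"dp": [-1,4,3],"rotation": [0,0.3,0]},
  {"dp": [0,1,0],"rotation": [0,0,0]},
  {"dp": [0,0,0],"rotation": [0,0,0]},
])

```text
t: 6.52
eef_pos: [0.5501, -0.0839, 0.0822]
ee_rot: [-1.57, 0.002, 3.045]
force: [0.0, -0.5, -4.9]
width: 0.0177
```

Run:
```python
from h import *
from station import arm
s=arm.get_state()
plan(s,[.549,-.0845,.0798],174.3)
f=arm.grab_frame("side");cv2.imwrite("pics/side4.png",f["pixels"][:,:,::-1])
```

```text
t 6.52 pos [550.1 -83.9  82.2] rpy [-9.000e+01  1.000e-01  1.744e+02] F [ 0.  -0.5 -4.9] w 17.7
shift now-axes [1.1 2.4 0.7] final-axes [1.1 2.4 0.7] |d| 2.7 rotvec [-0.05  0.14 -0.14]
```

View pics/side4.png

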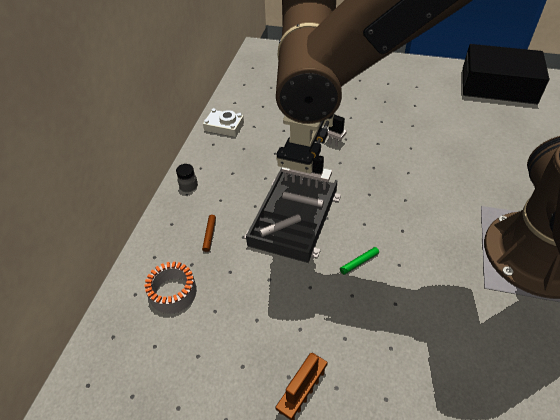

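The side view shows the teeth at about (310,182), just over the flat end behind the pins and between the side walls. Lower the last 2 mm and start to comb slowly.

Call:
move_arm([
  {"dp": [1,2.5,0],"rotation": [0,0.1,0]},
  {"dp": [0,0.5,0],"rotation": [0,0,0]},
  {"dp": [0,0,-5],"rotation": [0,0,0]},
  {"dp": [0,0,-6],"rotation": [0,0,0]},
  {"dp": [0,0,-6],"rotation": [0,0,0]},
])

```text
t: 6.98
eef_pos: [0.5511, -0.0668, 0.0799]
ee_rot: [-1.57, 0.004, 3.04]
force: [-0.5, 0.0, -3.5]
width: 0.0179
```

```bash
cat > c.py <<'E'
from h import *
from station import arm
import sys
Q=(.5576,.0111,np.radians(-5.7))
def t2w(x,y):
    c,s=np.cos(Q[2]),np.sin(Q[2]);return [Q[0]+(c*x-s*y)/1000,Q[1]+(s*x+c*y)/1000]
s=arm.get_state();d=s["eef_pos"][:2]-Q[:2];c,sn=np.cos(Q[2]),np.sin(Q[2])
print("tray xy",round(1000*(d@[c,sn]),1),round(1000*(d@[-sn,c]),1),"tips over deck",round(s["eef_pos"][2]*1000-50.8-26,1),"moment",s["moment"].round(2))
plan(s,t2w(1,float(sys.argv[1]))+[float(sys.argv[2])/1000],174.3)
for n in sys.argv[3:]:
    f=arm.grab_frame("side");v=f["pixels"][120:300,200:400,::-1];cv2.imwrite(f"pics/{n}.png",cv2.resize(v,None,fx=3,fy=3,interpolation=cv2.INTER_CUBIC))
E
python3 c.py 90 79.8 side5
```

```text
tray xy 1.3 -78.2 tips over deck 3.1 moment [-0.02  0.02  0.  ]
t 6.98 pos [551.1 -66.8  79.9] rpy [-90.    0.2 174.2] F [-0.5  0.  -3.5] w 17.9
shift now-axes [   0.6    0.  -168.2] final-axes [ 3.000e-01  1.000e-01 -1.682e+02] |d| 168.2 rotvec [-0.03 -0.1  -0.22]
```

Call:
move_arm([
  {"dp": [0,0,-6],"rotation": [0,0,0]},
  {"dp": [0,0,-6],"rotation": [0,0,0]},
  {"dp": [0,0,-5],"rotation": [0,0,0]},
  {"dp": [0,0,-5],"rotation": [0,0,0]},
  {"dp": [0,0,-5],"rotation": [0,0,0]},
])

```text
t: 7.45
eef_pos: [0.5545, -0.0359, 0.0802]
ee_rot: [-1.57, 0.004, 3.042]
force: [-0.0, -1.3, -3.3]
width: 0.0179
```

```bash
python3 c.py 90 79.8 side6
```

```text
tray xy 1.5 -47.0 tips over deck 3.4 moment [-0.42  0.12  0.04]
t 7.45 pos [554.5 -35.9  80.2] rpy [-90.    0.2 174.3] F [-0.  -1.3 -3.3] w 17.9
shift now-axes [   0.5    0.3 -137. ] final-axes [   0.5    0.4 -137. ] |d| 137.0 rotvec [-0.04  0.01 -0.25]
```

View pics/side6.png

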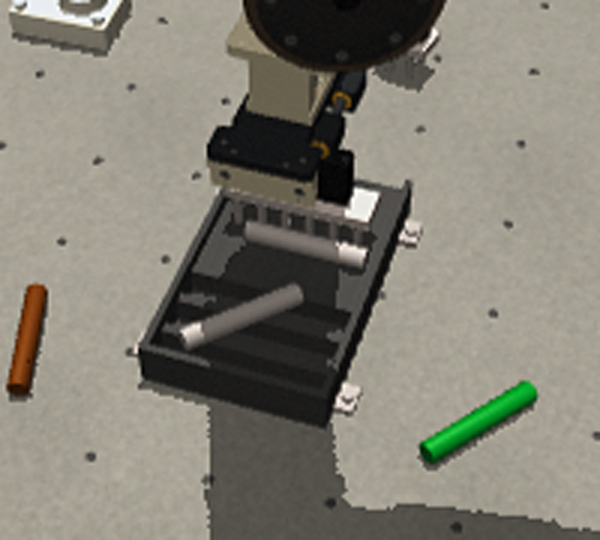

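Pin A is at crop (305,245), now touching the teeth. Pin B is unmoved at (240,315). Continue more slowly.

Call:
move_arm([
  {"dp": [0,0.1,-3.5],"rotation": [0,0,0]},
  {"dp": [0,0.1,-3.5],"rotation": [0,0,0]},
  {"dp": [0,0,-3.5],"rotation": [0,0,0]},
  {"dp": [0,0,-3.5],"rotation": [0,0,0]},
  {"dp": [0,0,-3.5],"rotation": [0,0,0]},
])

```text
t: 7.92
eef_pos: [0.5565, -0.0163, 0.0799]
ee_rot: [-1.57, 0.004, 3.043]
force: [-0.7, -1.1, -3.4]
width: 0.018
```

Call:
move_arm([
  {"dp": [0,0,-3.5],"rotation": [0,0,0]},
  {"dp": [0,0,-3.5],"rotation": [0,0,0]},
  {"dp": [0,0,-3.5],"rotation": [0,0,0]},
  {"dp": [0,0,-3.5],"rotation": [0,0,0]},
  {"dp": [0,0,-3.5],"rotation": [0,0,0]},
])

```text
t: 8.33
eef_pos: [0.5579, 0.0025, 0.0798]
ee_rot: [-1.569, 0.003, 3.042]
force: [-0.8, -3.3, -2.7]
width: 0.018
```

```bash
python3 c.py 90 79.8 side7
```

```text
tray xy 1.2 -8.6 tips over deck 3.0 moment [-1.55  0.46  0.07]
t 8.33 pos [557.9   2.5  79.8] rpy [-89.9   0.2 174.3] F [-0.8 -3.3 -2.7] w 18.0
shift now-axes [  0.2  -0.1 -98.6] final-axes [  0.2   0.  -98.6] |d| 98.6 rotvec [-0.08  0.02 -0.2 ]
```

View pics/side7.png

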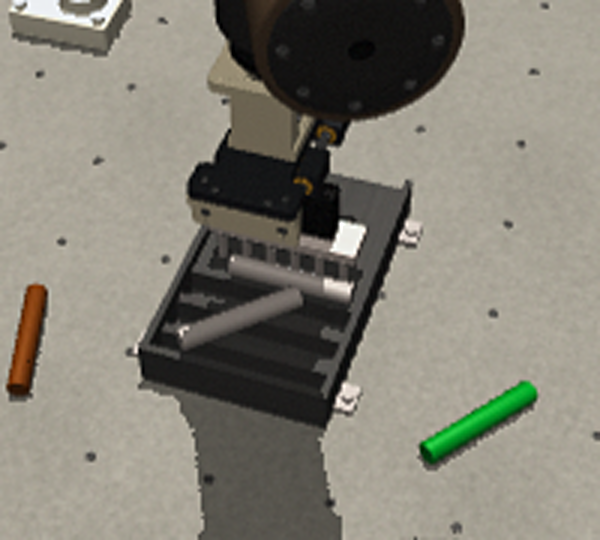

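Pin A at crop (290,275) is square to the teeth and is reaching pin B's near end at (300,297). Continue in short steps.

Call:
move_arm([
  {"dp": [0,0,-3.5],"rotation": [0,0,0]},
  {"dp": [0,0,-3.5],"rotation": [0,0,0]},
  {"dp": [0,0,-3.5],"rotation": [0,0,0]},
  {"dp": [0,0,-3.5],"rotation": [0,0,0]},
])

```text
t: 8.72
eef_pos: [0.5589, 0.0167, 0.0799]
ee_rot: [-1.568, 0.003, 3.042]
force: [-0.4, -2.0, -3.1]
width: 0.0177
```

```bash
python3 c.py 90 79.8 side8
```

```text
tray xy 0.8 5.7 tips over deck 3.1 moment [-0.71  0.15  0.08]
t 8.72 pos [558.9  16.7  79.9] rpy [-8.980e+01  1.000e-01  1.743e+02] F [-0.4 -2.  -3.1] w 17.7
shift now-axes [ -0.3  -0.2 -84.3] final-axes [ -0.2   0.1 -84.3] |d| 84.3 rotvec [-0.17  0.01 -0.14]
```

View pics/side8.png

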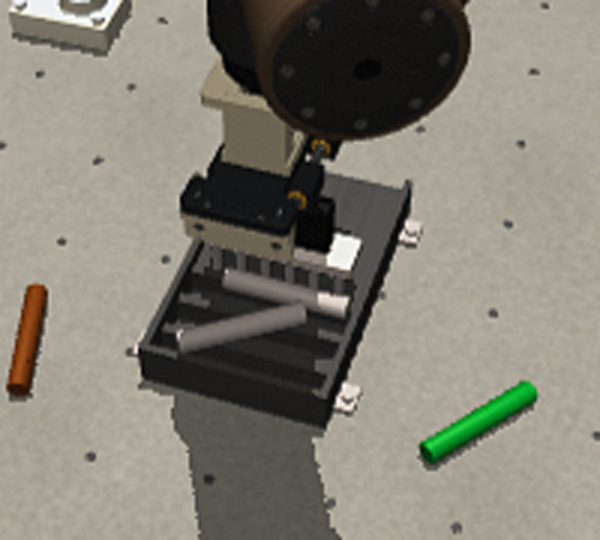

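Pin B is starting to turn: its near end moved to (300,315). Continue.

Call:
move_arm([
  {"dp": [0,0,-3.5],"rotation": [0.1,0,0]},
  {"dp": [0,0,-3.5],"rotation": [0,0,0]},
  {"dp": [0,0,-3.5],"rotation": [0,0,0]},
  {"dp": [0,0,-3.5],"rotation": [0,0,0]},
])

```text
t: 9.1
eef_pos: [0.5615, 0.0341, 0.0797]
ee_rot: [-1.569, 0.005, 3.042]
force: [-0.3, 0.7, -4.7]
width: 0.0177
```

```bash
python3 c.py 90 79.8 side9
```

```text
tray xy 1.6 23.2 tips over deck 2.9 moment [-0.01  0.02  0.04]
t 9.1 pos [561.5  34.1  79.7] rpy [-89.9   0.3 174.3] F [-0.3  0.7 -4.7] w 17.7
shift now-axes [  0.6  -0.2 -66.8] final-axes [  0.6  -0.1 -66.8] |d| 66.8 rotvec [-0.11 -0.01 -0.26]
```

View pics/side9.png

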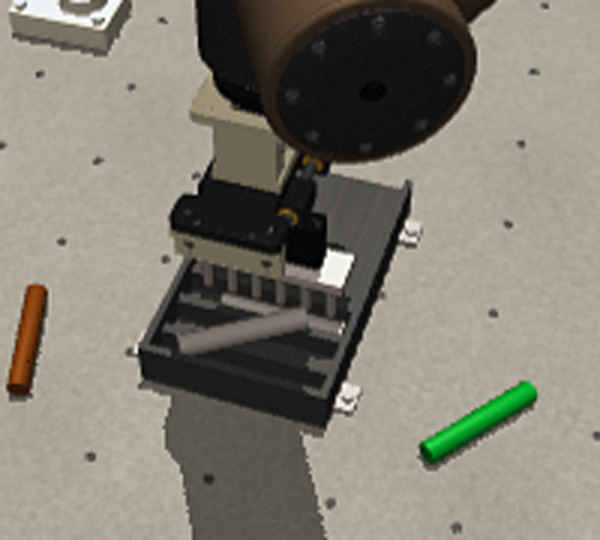

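Pin A has dropped into groove 1, with its end at (330,327). Pin B still lies across at (240,330). Comb on.

Call:
move_arm([
  {"dp": [0,0,-3.5],"rotation": [0,0,-0.1]},
  {"dp": [0,0,-3.5],"rotation": [0,0,0]},
  {"dp": [0,0,-3.5],"rotation": [0,0,0]},
  {"dp": [0,0,-3.5],"rotation": [0,0,0]},
])

```text
t: 9.48
eef_pos: [0.5627, 0.0495, 0.0795]
ee_rot: [-1.569, 0.002, 3.042]
force: [-0.5, -0.8, -3.7]
width: 0.0176
```

```bash
python3 c.py 90 79.8 side10
```

```text
tray xy 1.3 38.7 tips over deck 2.7 moment [0.01 0.02 0.  ]
t 9.48 pos [562.7  49.5  79.5] rpy [-8.990e+01  1.000e-01  1.743e+02] F [-0.5 -0.8 -3.7] w 17.6
shift now-axes [  0.3  -0.4 -51.3] final-axes [  0.3  -0.3 -51.3] |d| 51.3 rotvec [-0.13  0.   -0.11]
```

View pics/side10.png

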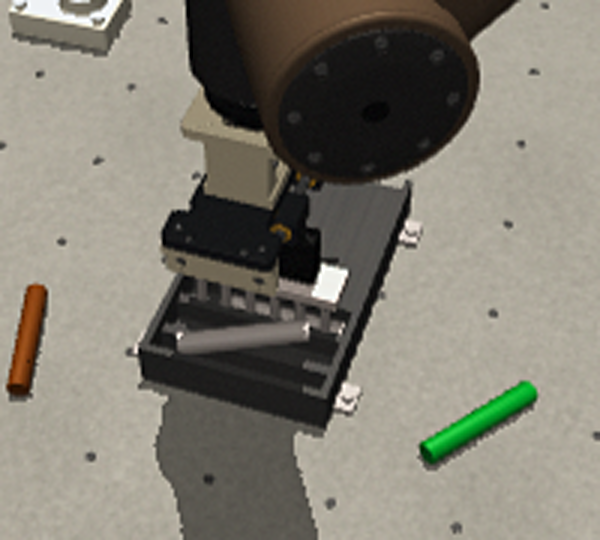

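Call:
move_arm([
  {"dp": [0,-0.2,-3.5],"rotation": [0,0,-0.1]},
  {"dp": [0,-0.1,-3.5],"rotation": [0,0,0]},
  {"dp": [0,0,-3.5],"rotation": [0,0,0]},
  {"dp": [0,0,-3.5],"rotation": [0,0,0]},
])

```text
t: 9.87
eef_pos: [0.5647, 0.0652, 0.08]
ee_rot: [-1.569, 0.001, 3.042]
force: [0.9, -0.2, -3.9]
width: 0.0178
```

```bash
python3 c.py 90 79.8 side11
```

```text
tray xy 1.6 54.6 tips over deck 3.2 moment [-0.2   0.01  0.02]
t 9.87 pos [564.7  65.2  80. ] rpy [-89.9   0.  174.3] F [ 0.9 -0.2 -3.9] w 17.8
shift now-axes [  0.6   0.1 -35.4] final-axes [  0.6   0.2 -35.4] |d| 35.5 rotvec [-0.1   0.   -0.04]
```

View pics/side11.png

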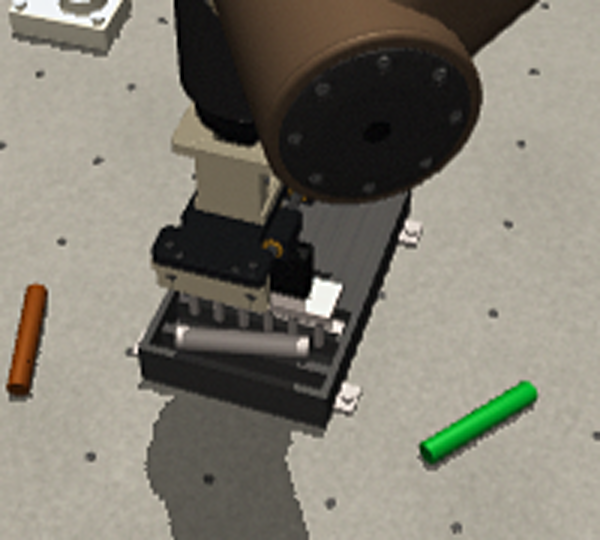

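Pin B is nearly parallel at (243,340) and sits on the ridge between grooves 2 and 3. A little more.

Call:
move_arm([
  {"dp": [0,0,-3.5],"rotation": [0,0,0]},
  {"dp": [0,0,-3.5],"rotation": [0,0,0]},
  {"dp": [0,0,-3.5],"rotation": [0,0,0]},
  {"dp": [0,0,-3.5],"rotation": [0,0,0]},
])

```text
t: 10.25
eef_pos: [0.5664, 0.0809, 0.08]
ee_rot: [-1.569, 0.001, 3.042]
force: [-0.1, -1.2, -4.6]
width: 0.0179
```

```bash
python3 c.py 90 79.8 side12
```

```text
tray xy 1.8 70.4 tips over deck 3.2 moment [ 0.   -0.02  0.04]
t 10.25 pos [566.4  80.9  80. ] rpy [-8.990e+01  1.000e-01  1.743e+02] F [-0.1 -1.2 -4.6] w 17.9
shift now-axes [  0.8   0.1 -19.6] final-axes [  0.8   0.2 -19.6] |d| 19.6 rotvec [-0.08  0.   -0.06]
```

View pics/side12.png

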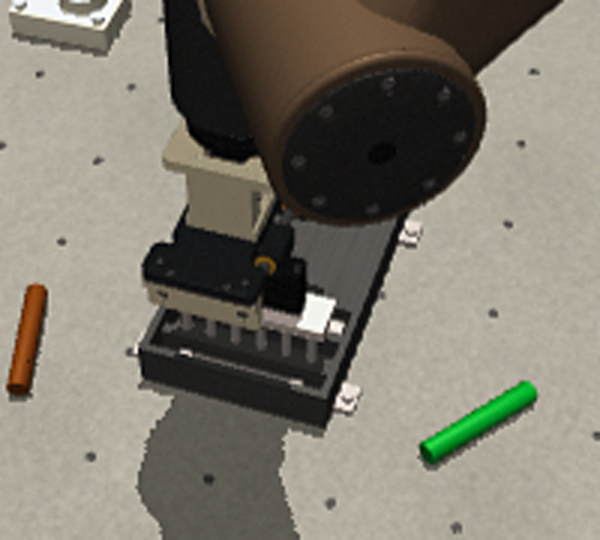

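Pin B has dropped into groove 3; its ends show at (187,352) and (297,382). Comb another ~10 mm over it to be sure, then lift.

Call:
move_arm([
  {"dp": [0,0,-4],"rotation": [0,0,0]},
  {"dp": [0,0,-4],"rotation": [0,0,0]},
  {"dp": [0,0,-3],"rotation": [0,0,0]},
  {"dp": [0,0,0],"rotation": [0,0,0]},
])

```text
t: 10.63
eef_pos: [0.5679, 0.0939, 0.08]
ee_rot: [-1.57, 0.001, 3.043]
force: [0.5, 0.3, -5.1]
width: 0.018
```

Call:
move_arm([
  {"dp": [0,-10,0],"rotation": [0,0,0]},
  {"dp": [0,-25,0],"rotation": [0,0,0]},
  {"dp": [0,-25,0],"rotation": [0,0,0]},
  {"dp": [0,-15,0],"rotation": [0,0,0]},
  {"dp": [0,0,0],"rotation": [0,0,0]},
])

```text
t: 11.05
eef_pos: [0.5666, 0.0933, 0.1588]
ee_rot: [-1.567, -0.002, 3.043]
force: [0.8, 0.7, -2.6]
width: 0.0176
```

```bash
python3 c.py 90 79.8 side13;python3 - <<'E'
from h import *
from station import arm
s=arm.get_state();f=arm.grab_frame("wrist");np.savez("w4.npz",**f,pos=s["eef_pos"],rot=rot(s))
cv2.imwrite("pics/w4.png",f["pixels"][:,:,::-1])
E
```

```text
tray xy 0.8 82.7 tips over deck 82.0 moment [ 0.11 -0.22  0.05]
t 11.05 pos [566.6  93.3 158.8] rpy [-8.980e+01 -1.000e-01  1.743e+02] F [ 0.8  0.7 -2.6] w 17.6
shift now-axes [-0.4 78.9 -7.6] final-axes [-0.2 79.  -7.3] |d| 79.3 rotvec [-0.22  0.05  0.12]
```

View pics/side13.png

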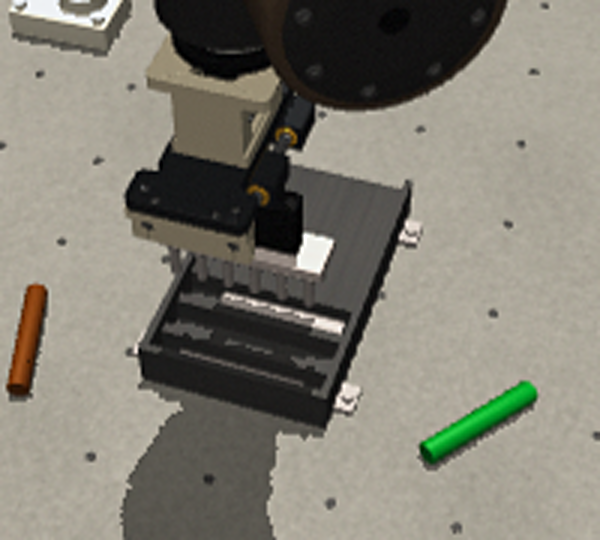

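View pics/w4.png

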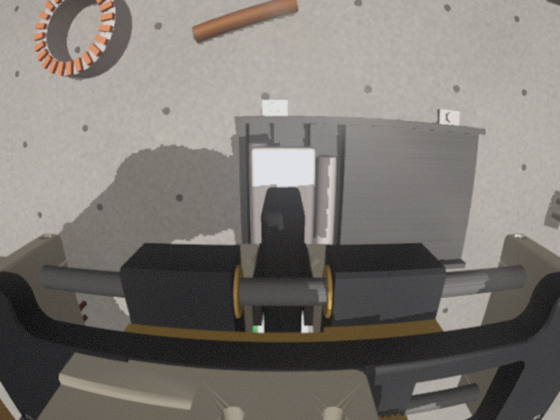

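Pin A is clearly in groove 1. I move the rake aside and check pin B from the wrist camera on the way.

Call:
move_arm([
  {"dp": [0,0,-15],"rotation": [0,0,0]},
  {"dp": [2,0,-30],"rotation": [0,0,0]},
  {"dp": [3,0,-30],"rotation": [0,0,0]},
  {"dp": [3,0,-30],"rotation": [0,0,0]},
  {"dp": [3,0,-30],"rotation": [0,0,0]},
])

```text
t: 11.57
eef_pos: [0.5639, 0.2267, 0.1486]
ee_rot: [-1.561, -0.014, 3.032]
force: [1.1, -0.4, -3.7]
width: 0.0177
```

Call:
move_arm([
  {"dp": [3,0,-30],"rotation": [0,0,0]},
  {"dp": [2,0,-20],"rotation": [0,0,0]},
  {"dp": [0,0,-5],"rotation": [0,0,0]},
  {"dp": [0,0,0],"rotation": [0,0,0]},
])

```text
t: 11.9
eef_pos: [0.5614, 0.2902, 0.1403]
ee_rot: [-1.555, -0.021, 3.036]
force: [-0.5, -1.4, -4.0]
width: 0.0173
```

Run:
```python
from h import *
from station import arm
s=arm.get_state();plan(s,[.53,.285,.052],174.3)
f=arm.grab_frame("side");np.savez("s5.npz",**f)
cv2.imwrite("pics/s5.png",cv2.resize(f["pixels"][120:300,200:400,::-1],None,fx=3,fy=3,interpolation=cv2.INTER_CUBIC))
f=arm.grab_frame("top");np.savez("t5.npz",**f);cv2.imwrite("pics/t5.png",f["pixels"][:,:,::-1])
```

```text
t 11.9 pos [561.4 290.2 140.3] rpy [-89.1  -1.2 174. ] F [-0.5 -1.4 -4. ] w 17.3
shift now-axes [28.9 89.1  7.1] final-axes [30.8 88.3  8.3] |d| 93.9 rotvec [-0.91 -0.33  1.2 ]
```

View pics/s5.png

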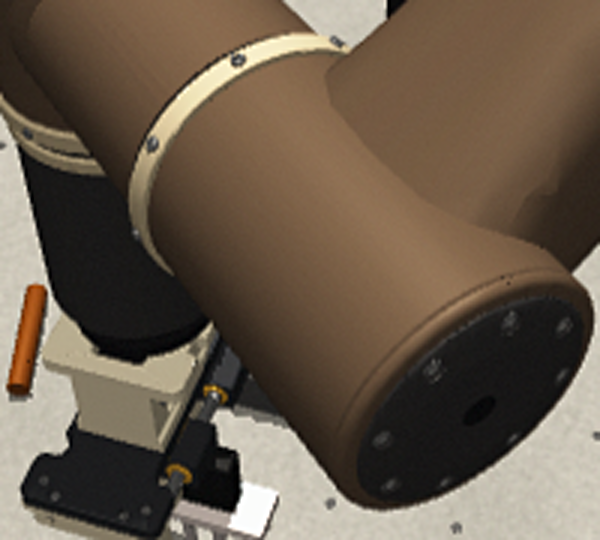

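View pics/t5.png

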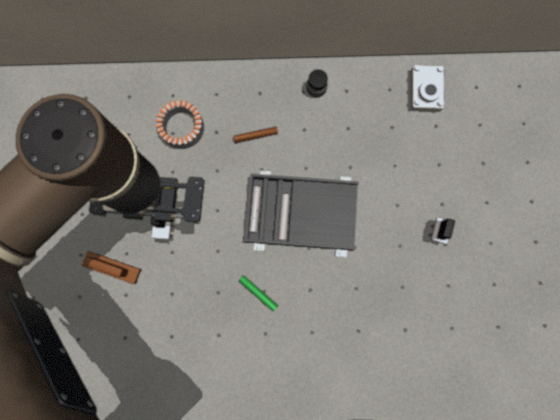

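The top view shows the pins at (255,208) and (284,216), each along its own groove. I check their heights while setting the rake down.

Run:
```python
from h import *
f=dict(np.load("t5.npz"));P=cloud(f);g=f["pixels"].astype(int).sum(-1)
q=(.5576,.0111,np.radians(-5.7));d=P[...,:2]-q[:2];c,s=np.cos(q[2]),np.sin(q[2]);t=np.stack([d@[c,s],d@[-s,c]],-1)*1000
for b in((249,263,180,240),(276,292,185,245)):
    M=np.zeros(g.shape,bool);M[b[2]:b[3],b[0]:b[1]]=1;M&=g>400
    print(cv2.minAreaRect(t[M].astype(np.float32)),np.median(P[M][:,2]),M.sum())
print("deck",np.median(P[200:235,310:350,2]))
```

```text
((-55.960243225097656, 85.99955749511719), (215.0032958984375, 40.630916595458984), 17.765838623046875) 0.024291406237091584 282
((-57.03609848022461, 39.898536682128906), (13.756989479064941, 190.16549682617188), 89.83662414550781) 0.023946330214006828 284
deck 0.027476969301030607
```

Call:
move_arm([
  {"dp": [15,10,2],"rotation": [-0.9,-0.3,1.2]},
  {"dp": [15,20,2],"rotation": [0,0,0]},
  {"dp": [0,20,0],"rotation": [0,0,0]},
  {"dp": [0,0,0],"rotation": [0,0,0]},
])

```text
t: 12.33
eef_pos: [0.5304, 0.2827, 0.0894]
ee_rot: [-1.571, 0.001, 3.036]
force: [-0.6, -0.7, -4.3]
width: 0.0174
```

Run:
```python
from h import *
from station import arm
s=arm.get_state();plan(s,[.53,.285,.0515],174.3)
```

```text
t 12.33 pos [530.4 282.7  89.4] rpy [-9.000e+01  1.000e-01  1.739e+02] F [-0.6 -0.7 -4.3] w 17.4
shift now-axes [ 0.7 37.9 -2.2] final-axes [ 0.6 37.9 -2.2] |d| 37.9 rotvec [-0.01 -0.35 -0.05]
```

Pin tops are at about 24 mm, 2 mm below the deck. Both are seated. Lower the rake.

Call:
move_arm([
  {"dp": [0,15,0],"rotation": [0,0,0]},
  {"dp": [0,13,0],"rotation": [0,0,0]},
  {"dp": [0,4,0],"rotation": [0,0,0]},
  {"dp": [0,0,0],"rotation": [0,0,0]},
])

```text
t: 12.67
eef_pos: [0.5318, 0.2788, 0.0591]
ee_rot: [-1.57, 0.002, 3.033]
force: [0.4, 0.2, -3.8]
width: 0.0177
```

Run:
```python
from h import *
from station import arm
s=arm.get_state();plan(s,[.53,.285,.0510],174.3)
```

```text
t 12.67 pos [531.8 278.8  59.1] rpy [-8.990e+01  1.000e-01  1.738e+02] F [ 0.4  0.2 -3.8] w 17.7
shift now-axes [ 2.5  8.1 -6. ] final-axes [ 2.5  8.1 -6. ] |d| 10.4 rotvec [-0.06 -0.54 -0.11]
```

Call:
move_arm([
  {"dp": [0,4,0],"rotation": [-0.1,0,-0.1]},
  {"dp": [0,3,0],"rotation": [0,0,0]},
  {"dp": [0,1,0],"rotation": [0,0,0]},
  {"dp": [0,0,0],"rotation": [0,0,0]},
])

```text
t: 13.0
eef_pos: [0.534, 0.2785, 0.0537]
ee_rot: [-1.574, 0.003, 3.031]
force: [0.5, 0.7, -3.8]
width: 0.0179
```

Run:
```python
from h import *
from station import arm
s=arm.get_state();plan(s,[.53,.285,.0510],174.3)
```

```text
t 13.0 pos [534.  278.5  53.7] rpy [-90.2   0.2 173.7] F [ 0.5  0.7 -3.8] w 17.9
shift now-axes [ 4.7  2.7 -6. ] final-axes [ 4.7  2.7 -6. ] |d| 8.1 rotvec [ 0.19 -0.62 -0.16]
```

Call:
move_arm([
  {"dp": [0,3,0],"rotation": [0.2,0,-0.1]},
  {"dp": [0,1,0],"rotation": [0,0,0]},
  {"dp": [0,0,0],"rotation": [0,0,0]},
])

```text
t: 13.25
eef_pos: [0.5346, 0.279, 0.051]
ee_rot: [-1.572, 0.002, 3.032]
force: [-0.2, -0.5, -3.8]
width: 0.0175
```

Run:
```python
from h import *
from station import arm
s=arm.get_state();plan(s,[.53,.285,.0510],174.3)
```

```text
t 13.25 pos [534.6 279.   51. ] rpy [-9.000e+01  1.000e-01  1.737e+02] F [-0.2 -0.5 -3.8] w 17.5
shift now-axes [ 5.3 -0.1 -5.4] final-axes [ 5.2 -0.  -5.5] |d| 7.6 rotvec [ 0.04 -0.6  -0.12]
```

Call:
move_arm([
  {"dp": [0,1.5,0],"rotation": [0,0,0]},
  {"dp": [0,0.5,0],"rotation": [0,0,0]},
  {"dp": [0,0,0],"rotation": [0,0,0]},
])

```text
t: 13.5
eef_pos: [0.535, 0.2796, 0.0511]
ee_rot: [-1.572, 0.004, 3.033]
force: [0.4, 0.2, -3.6]
width: 0.0173
```

Call:
move_arm([
  {"dp": [0,2,0],"rotation": [0,0,0]},
  {"dp": [0,1.5,0],"rotation": [0,0,0]},
])

```text
t: 13.67
eef_pos: [0.5353, 0.2798, 0.0507]
ee_rot: [-1.572, 0.005, 3.034]
force: [-8.9, -2.6, 12.8]
width: 0.0179
```

The teeth are on the bench (force z now +13 N). Let it relax, then open.

Call:
move_arm([
  {"dp": [0,0,0],"rotation": [0,0,0]},
  {"dp": [0,0,0],"rotation": [0,0,0]},
])

```text
t: 13.83
eef_pos: [0.5353, 0.2801, 0.0514]
ee_rot: [-1.573, 0.006, 3.035]
force: [0.2, -0.2, -4.7]
width: 0.0177
```

Call:
move_arm([
  {"dp": [0,0,0],"rotation": [0,0,0]},
  {"dp": [0,0,0],"rotation": [0,0,0]},
  {"dp": [0,0,0],"rotation": [0,0,0]},
  {"dp": [0,0,0],"rotation": [0,0,0]},
  {"dp": [0,0,0],"rotation": [0,0,0]},
], jaw=0)

```text
t: 14.25
eef_pos: [0.5369, 0.2812, 0.0517]
ee_rot: [-1.575, 0.008, 3.035]
force: [-0.3, 0.4, -1.3]
width: 0.0455
```

Call:
move_arm([
  {"dp": [0,0,0],"rotation": [0,0,0]},
  {"dp": [0,0,0],"rotation": [0,0,0]},
  {"dp": [0,0,0],"rotation": [0,0,0]},
  {"dp": [0,0,0],"rotation": [0,0,0]},
])

```text
t: 14.58
eef_pos: [0.5372, 0.2813, 0.0517]
ee_rot: [-1.575, 0.008, 3.035]
force: [-0.6, -0.4, -0.2]
width: 0.0721
```

Call:
move_arm([
  {"dp": [0,-12,0],"rotation": [0,0,0]},
  {"dp": [0,-25,0],"rotation": [0,0,0]},
  {"dp": [0,-35,0],"rotation": [0,0,0]},
  {"dp": [0,-35,0],"rotation": [0,0,0]},
  {"dp": [0,-35,0],"rotation": [0,0,0]},
])

```text
t: 15.0
eef_pos: [0.5315, 0.2771, 0.1888]
ee_rot: [-1.561, -0.005, 3.034]
force: [0.8, 1.1, -0.5]
width: 0.0876
```

Call:
move_arm([
  {"dp": [10,0,-35],"rotation": [0,0,0]},
  {"dp": [10,0,-35],"rotation": [0,0,0]},
  {"dp": [10,0,-35],"rotation": [0,0,0]},
  {"dp": [10,0,-35],"rotation": [0,0,0]},
  {"dp": [0,0,0],"rotation": [0,0,0]},
])

```text
t: 15.42
eef_pos: [0.5105, 0.4271, 0.2023]
ee_rot: [-1.577, 0.008, 3.029]
force: [0.7, 0.5, -0.2]
width: 0.0873
```

Run:
```python
from h import *
from station import arm
s=arm.get_state();plan(s,[.53,.4,.2],174.3)
f=arm.grab_frame("top");np.savez("t6.npz",**f);cv2.imwrite("pics/t6.png",f["pixels"][:,:,::-1])
f=arm.grab_frame("side");cv2.imwrite("pics/s6.png",f["pixels"][:,:,::-1])
```

```text
t 15.42 pos [510.5 427.1 202.3] rpy [-90.3   0.5 173.6] F [ 0.7  0.5 -0.2] w 87.3
shift now-axes [-22.4   2.3  24.7] final-axes [-22.1   2.3  25. ] |d| 33.4 rotvec [ 0.34 -0.73 -0.46]
```

View pics/t6.png

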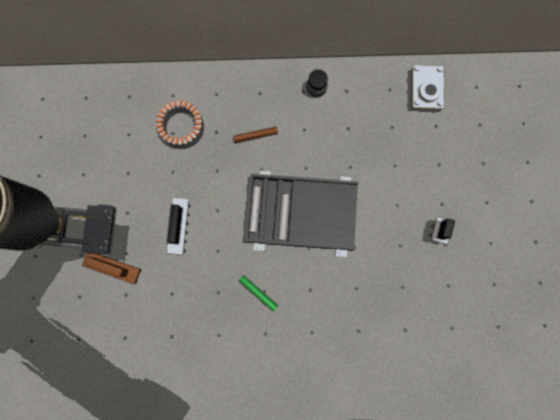

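View pics/s6.png

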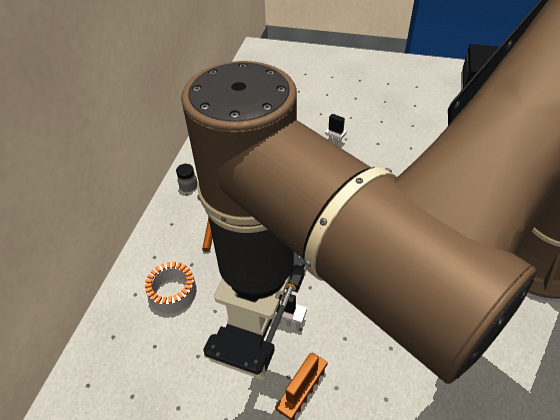

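The top view shows the rake standing at (177,226), clear of the tray. The pins are in grooves 3 and 1 at (255,208) and (284,216), the decoys haven't moved, and the arm is clear. One last height check, then hand in.

Run:
```python
from h import *
from station import arm
f=dict(np.load("t6.npz"));P=cloud(f);Z=P[...,2];g=f["pixels"].astype(int).sum(-1)
def r(b,lo,hi,gm=0):
    M=np.zeros(Z.shape,bool);M[b[2]:b[3],b[0]:b[1]]=1;M&=(Z>lo)&(Z<hi)&(g>gm);return P[M]
p=r((160,195,190,260),.025,.055);print("back",rect(p),np.median(p[:,2]))
p=r((160,195,190,260),.075,.1);print("grip",rect(p),np.median(p[:,2]))
q=(.5576,.0111,np.radians(-5.7));c,s=np.cos(q[2]),np.sin(q[2])
for b in((249,263,182,236),(276,292,190,242)):
    p=r(b,.01,.04,420);d=p[:,:2]-q[:2];t=np.c_[d@[c,s],d@[-s,c]]*1000;print("pin",np.median(t,0),np.median(p[:,2]),np.percentile(t,[3,97],axis=0).round(1).tolist())
print(arm.job_done())
```

```text
back (array([535.1, 279.9]), array([ 34.9, 119.9]), 83.9) 0.04142542741420829
grip (array([534.7, 280.4]), array([18.8, 78.7]), 84.0) 0.08783346579102169
pin [  1.36182643 103.67035952] 0.02479468691441289 [[-44.2, 98.3], [46.4, 108.9]]
pin [-12.96257858  39.47725692] 0.024426945196459604 [[-56.8, 34.2], [34.0, 44.8]]
the job is handed in; nothing more can be done
None
```

Both pins now lie in grooves of their own, and the rake stands on its teeth on the bench clear of the tray. I handed the job in at about 15.5 s of the 64 s allowed.

- **Combing:** I took the wide silver rake and set it over the flat end behind the pins. I combed slowly towards the end wall with the tips about 3 mm above the deck. Pin A dropped into the first groove and pin B into the third. The gripper never touched a pin.
- **Pins, last check:** they lie at tray y ≈ 39 and 104 mm, parallel to the grooves, for groove centres at 38 and 102 mm. Their tops read about 24–25 mm, just below the deck.
- **Rake, last check:** it is upright at about (0.535, 0.280), with its back at 41 mm and the top of its grip at 88 mm. The look-alikes appear unmoved, and the arm is clear of everything.
- **Disagreements:** the two cameras differed by about 0.5° on the tray's turn, and I used the wrist reading. The top camera reads heights about 1.5 mm high. One pin-outline fit was thrown off by bad depth pixels, so I repeated that check with a filter. The rake met the bench with about 17 N as I set it down.

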